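# Hand bells in order of size on the play shelf

## Robot

A 6-joint arm with a two-finger parallel gripper is mounted at the origin on the work surface. World frame = base frame: x ahead of the robot, y to its left, z up, the work surface at z = 0. Lengths are in m, angles in degrees, forces in N, time in s.
With the tool pointing down it reaches from about 0.3 to 0.75 m from the base axis. Payload 8.5 kg.
Tool frame: the origin (TCP) lies on the centre line of the jaws, within the pads' length; the fingertips stand 11 mm ahead of it and the grasp point (between the pads) lies 8 mm behind it; z points along the fingers, y is the line along which they close (so a half turn about z gives the same grasp; the last joint's range is limited). The gripper opens to 85 mm and grips with 20 to 120 N. Pads are 22 mm wide; open, the fingers measure 114 mm over their backs; the gripper's body (76 mm by 85 mm) begins 54 mm behind the grasp point. The pads swing forward as they close: fully open they stand 13 mm farther back than shut.
Start: joints at [58.596, 21.807, 74.336, -0, 83.858, -12.336], TCP at [0.18, 0.52, 0.242] pointing down, gripper open.
Joint ranges: [-178.18, 178.18], [-50.72, 133.34], [12.68, 142.11], [-81.47, 261.47], [9.98, 163.14], [-165.26, 165.26]. Speed limits (degrees/s): [136.94, 136.94, 180, 180, 180, 180].

## Interface

Orientations are given as a 3x3 rotation matrix whose columns are the frame's x, y, z axes.
In Python, from rig import env, eyes gives the robot as it stands (env), with the cameras (eyes).
- The arm moves only by the shell command python3 nudge.py 'ROWS' [FORCE]. ROWS is a JSON list that holds a single list of rows (three levels of brackets), with 1 to 10 rows, each of 5 numbers: dx, dy, dz in m, then a turn about the tool's z in degrees, then the finger opening in m; each row shifts and turns the commanded pose from where the row before left it, along the tool's axes as they then stand; what a row does not reach is not made up. A row lasts 1/10 s, in which the tool goes at most 0.05 m and 8.59 degrees, less where a joint would pass 70% of its speed; a pose out of reach is approached as far as the arm can. The fingers move at their own pace and stop on an object; FORCE is the grip in N (left out, the last holds). Time passes only in rows, so rows that do not move let the fingers close. It prints the time, the measured TCP pose, the force, the opening and the grip force at its end. Input that does not fit is refused with a message, and nothing moves.
- env.observe(): the state, without advancing time (a new reading comes with each control period).
- eyes.get_image(name): name is "scene" or "top"; returns a dict with "pixels" (420x560x3 uint8, red, green, blue), "K" (3x3 intrinsics, pixels), "distortion" ([k1, k2, p1, p2, k3] as OpenCV has them; the pictures are not rectified), "extrinsics" (4x4, takes a point from world to camera coordinates). Camera axes: x right, y down, z forward; pixel columns grow to the right and rows downward; lengths in m; the calibration is good to about 2 mm. A picture is of the moment at which its call begins. There is no depth.
- env.close_job(): hands the job in; it is judged then, once.
The state is a dict: "time_s": time; "q": joint angles; "qvel": joint speeds; "joint_efforts": joint torques, N m; "position": TCP position; "tool_rot": TCP orientation; "ft_force": force on the tool from outside, world axes, zero at the start; "wrist_torque": the same for the moment, N m; "grip_width": finger opening in m; "gripper_force": force on a finger pad.
Only numpy, scipy, OpenCV 4.12 (cv2) and the standard library are available. Lean on these libraries where they do the work, as an engineer would, in place of code of your own. Each camera call takes 0.05 s, during which the arm holds its last target. There are 200 camera calls.

## Task

Set out the four brass hand bells on the felt pads along the top of the bamboo play shelf, in order of size: the biggest on the pad beside the toy tugboat, then each smaller one in turn, so that the smallest ends up beside the castanets. Stand each bell upright in the middle of its own pad, setting it down rather than dropping it; knock no bell over, and leave the tugboat and the castanets where they are.

Things in the scene. Friction and masses are not known exactly. Their poses are not given: they have to be found in the camera images.
- bell_a: The biggest of four loose brass hand bells, alike but for size, standing upright on the table, mouth down: 88 mm across the mouth, 142 mm tall; brass cup 78 mm high, on it an upright round wooden handle 64 mm long, 20 mm thick (17 at its foot), to be gripped from above. About 340 g. Origin: centre of the mouth, at the bottom; z up the handle; round, so yaw means nothing.
- bell_b: The second biggest of four loose brass hand bells, alike but for size, standing upright on the table, mouth down: 74 mm across the mouth, 124 mm tall; brass cup 66 mm high, on it an upright round wooden handle 58 mm long, 20 mm thick (17 at its foot), to be gripped from above. About 230 g. Origin: centre of the mouth, at the bottom; z up the handle; round, so yaw means nothing.
- bell_c: The third of four loose brass hand bells, alike but for size, standing upright on the table, mouth down: 60 mm across the mouth, 106 mm tall; brass cup 54 mm high, on it an upright round wooden handle 52 mm long, 20 mm thick (17 at its foot), to be gripped from above. About 140 g. Origin: centre of the mouth, at the bottom; z up the handle; round, so yaw means nothing.
- bell_d: The smallest of four loose brass hand bells, alike but for size, standing upright on the table, mouth down: 46 mm across the mouth, 88 mm tall; brass cup 42 mm high, on it an upright round wooden handle 46 mm long, 20 mm thick (17 at its foot), to be gripped from above. About 80 g. Origin: centre of the mouth, at the bottom; z up the handle; round, so yaw means nothing.
- pad1: One of four identical square grey felt pads, 92 x 92 x 3 mm, fixed in a straight row, 100 mm between centres, along the top of the low bamboo shelf; the numbers 1 to 4 do not follow their order in the row. Origin: centre of the underside, 112 mm above the table (felt top 115 mm); y along the row, x across the shelf, away from the robot.
- pad2: Another of the four felt pads, just like pad1. The bamboo shelf under them is a solid obstacle 620 mm long along the row, 152 mm deep and 112 mm high; the near edge of its top lies 70 mm from the pads' centre line, on the robot's side.
- pad3: Another of the four felt pads, just like pad1. The row runs crosswise in front of the robot, up to 0.15 rad off square; the bells wait on the table between the shelf and the robot.
- pad4: Another of the four felt pads, just like pad1. Bells standing on neighbouring pads leave gaps of about 20 to 50 mm at their mouths and 80 mm between their handles.
- tugboat: Bystander: loose mustard-yellow wooden toy tugboat, 110 mm long, 54 mm wide, 72 mm high, standing on the shelf top in line with the pads, at one end of the row, about 110 mm beyond the centre of the last pad and pointing roughly across the shelf. It marks the end of the row where the biggest bell belongs. Origin: centre of the underside; x to the bow.
- castanets: Bystander: loose pair of dark hardwood castanets, shells 63 mm across lying one on the other, about 30 mm high, on the shelf top at the other end of the row, about 110 mm beyond the last pad there. Origin: centre of the underside.

How it is judged (in metres and radians):
At the end, for the whole second after the job is handed in: Each bell stands upright (within 0.1 rad) and at rest on the felt, its centre within 12 mm of the centre of a pad, one on each pad, in order of size with the biggest on the pad nearest the tugboat and the smallest farthest from it; the tugboat and castanets are within 15 mm of where they started ((horizontal distance between bell_a and pad1 below 0.012 m or horizontal distance between bell_a and pad2 below 0.012 m or horizontal distance between bell_a and pad3 below 0.012 m or horizontal distance between bell_a and pad4 below 0.012 m) and height (world z) of bell_a between 0.109 and 0.121 m and angle between each of bell_a, bell_b, bell_c, bell_d's own z axis and vertical below 0.1 rad and linear speed of each of bell_a, bell_b, bell_c, bell_d below 0.02 m/s and horizontal distance between bell_a and tugboat below 0.16 m and (horizontal distance between bell_b and pad1 below 0.012 m or horizontal distance between bell_b and pad2 below 0.012 m or horizontal distance between bell_b and pad3 below 0.012 m or horizontal distance between bell_b and pad4 below 0.012 m) and height (world z) of bell_b between 0.109 and 0.121 m and horizontal distance between bell_b and tugboat between 0.16 and 0.26 m and (horizontal distance between bell_c and pad1 below 0.012 m or horizontal distance between bell_c and pad2 below 0.012 m or horizontal distance between bell_c and pad3 below 0.012 m or horizontal distance between bell_c and pad4 below 0.012 m) and height (world z) of bell_c between 0.109 and 0.121 m and horizontal distance between bell_c and tugboat between 0.26 and 0.36 m and (horizontal distance between bell_d and pad1 below 0.012 m or horizontal distance between bell_d and pad2 below 0.012 m or horizontal distance between bell_d and pad3 below 0.012 m or horizontal distance between bell_d and pad4 below 0.012 m) and height (world z) of bell_d between 0.109 and 0.121 m and horizontal distance between bell_d and tugboat above 0.36 m and distance of each of tugboat, castanets from where it was at the start of the episode below 0.015 m); the robot touches nothing.
It fails at once if a bell is let go of in the air, more than 20 mm above the pads ((height (world z) of bell_a above 0.135 m and contact force between the fingers and bell_a below 0.05 N) or (height (world z) of bell_b above 0.135 m and contact force between the fingers and bell_b below 0.05 N) or (height (world z) of bell_c above 0.135 m and contact force between the fingers and bell_c below 0.05 N) or (height (world z) of bell_d above 0.135 m and contact force between the fingers and bell_d below 0.05 N)).
It fails at once if a bell is knocked over (angle between any of bell_a, bell_b, bell_c, bell_d's own z axis and vertical above 0.6 rad).
It fails at once if the tugboat or the castanets are shifted by more than 15 mm (distance of any of tugboat, castanets from where it was at the start of the episode above 0.015 m).
It also fails if it takes over 96 s, if anything falls off the work surface, if the arm or the gripper's body presses on something with over 40 N, if the wrist force passes 120 N, or if a joint passes its speed limit or range.

## Working session

There is one attempt and no reset: what is moved stays moved. The work goes in short steps, Python scripts to look and compute and a shell command to move; the robot and the scene stay as the last step left them, time stands still between calls to the robot, and variables do not carry over. Pictures are saved under pics/ and viewed, at most 14 in all, crops included, and the job is handed in when it is done.

```bash
ls; mkdir -p pics
python3 - <<'E'
from rig import env, eyes
import cv2,numpy as np,pickle
d={}
for n in("top","scene"):
    im=eyes.get_image(n); d[n]=im
    cv2.imwrite(f"pics/{n}0.png",im["pixels"][:,:,::-1])
    print(n,im["K"],im["distortion"],im["extrinsics"])
pickle.dump(d,open("im0.pkl","wb"))
o=env.observe();print(o["tool_rot"],o["position"],o["time_s"],o["grip_width"])
E
```

```text
nudge.py
pics
rig.py
top [[491.52022808   0.         276.3587209 ]
 [  0.         491.52022808 205.71402232]
 [  0.           0.           1.        ]] [-0.13177693  0.          0.          0.          0.        ] [[-0.00621975 -0.99990934  0.01194256 -0.00373851]
 [-0.99292113  0.00475881 -0.11868017  0.54284453]
 [ 0.11861257 -0.01259618 -0.99286071  1.25812461]
 [ 0.          0.          0.          1.        ]]
scene [[495.64049924   0.         283.32046343]
 [  0.         495.64049924 205.83390324]
 [  0.           0.           1.        ]] [-0.02135763  0.          0.          0.          0.        ] [[-0.77058628  0.63730502  0.00625259  0.41714171]
 [ 0.39362088  0.48360989 -0.78178263 -0.13520107]
 [-0.50125781 -0.59996981 -0.62351971  1.49771501]
 [ 0.          0.          0.          1.        ]]
[[-9.45139416e-01  3.26666506e-01 -6.90877471e-04]
 [ 3.26667117e-01  9.45138767e-01 -1.14279436e-03]
 [ 2.79662440e-04 -1.30578695e-03 -9.99999108e-01]] [0.17955972 0.51960742 0.2417669 ] 0.1 0.08527261273832168
```

View pics/top0.png

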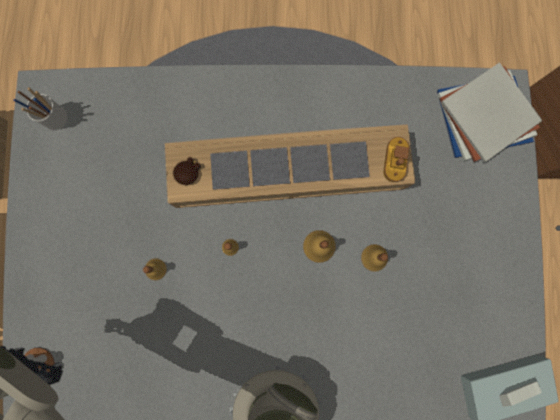

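View pics/scene0.png

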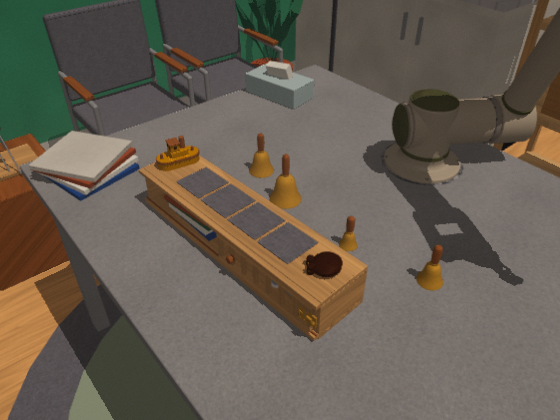

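The top view shows bells c (155,268), d (230,246), a (319,246) and b (375,257). The tugboat is at the right end (397,160) and the castanets at the left (186,172), so the order from right to left is a, b, c, d. Next I'll measure.

```bash
cat > h.py <<'E'
import cv2,numpy as np
from scipy.optimize import minimize
def proj(im,P):
    E=im["extrinsics"]; r,_=cv2.Rodrigues(E[:3,:3])
    return cv2.projectPoints(np.asarray(P,float).reshape(-1,3),r,E[:3,3],im["K"],np.array(im["distortion"]))[0].reshape(-1,2)
def ortho(im,z,x0,x1,y0,y1,s=.001):   # rows: -x, cols: -y
    X,Y=np.meshgrid(np.arange(x1,x0,-s),np.arange(y1,y0,-s),indexing="ij")
    p=proj(im,np.stack([X,Y,0*X+z],-1)).reshape(*X.shape,2).astype(np.float32)
    return cv2.remap(im["pixels"],p[...,0],p[...,1],cv2.INTER_LINEAR)
D={"a":(.044,.142,.078),"b":(.037,.124,.066),"c":(.030,.106,.054),"d":(.023,.088,.042)}
T=np.linspace(0,2*np.pi,25)[:-1]
def sil(im,n,x,y,z0,S=4):
    R,H,h=D[n]; m=np.zeros((420*S,560*S),np.uint8)
    prof=[(0,R),(.1*h,.93*R),(.3*h,.75*R),(.6*h,.6*R),(.85*h,.52*R),(h,.25*R),(h,.0085),(H-.006,.010),(H,.006)]
    rings=[proj(im,np.c_[x+r*np.cos(T),y+r*np.sin(T),0*T+z0+z]) for z,r in prof]
    for a,b in zip(rings,rings[1:]):
        cv2.fillConvexPoly(m,np.round((cv2.convexHull(np.r_[a,b].astype(np.float32)).reshape(-1,2)+.5)*S).astype(np.int32),1)
    return cv2.resize(m.astype(np.float32),(560,420),interpolation=cv2.INTER_AREA)
def mask(im):
    h=cv2.cvtColor(im["pixels"],cv2.COLOR_RGB2HSV)
    return ((h[...,1]>110)&(h[...,0]<28)&(h[...,2]>40)).astype(np.float32)
def fit(ims,n,x,y,z0=0):
    ms=[mask(i) for i in ims]
    def c(p):
        t=0
        for im,m in zip(ims,ms):
            s=sil(im,n,p[0],p[1],z0); k=cv2.dilate((s>0).astype(np.uint8),np.ones((11,11)))
            t+=(np.abs(s-m)*k).sum()/s.sum()
        return t
    r=minimize(c,[x,y],method="Nelder-Mead",options=dict(initial_simplex=[[x-.008,y-.008],[x+.012,y-.008],[x,y+.012]],xatol=1e-4,fatol=1e-4))
    return r.x,r.fun
E
python3 - <<'E'
from h import *
import pickle
d=pickle.load(open("im0.pkl","rb")); t,s=d["top"],d["scene"]
# approx pixel -> plane
def back(im,u,v,z):
    return minimize(lambda p:((proj(im,[p[0],p[1],z])[0]-[u,v])**2).sum(),[.5,0],method="Nelder-Mead").x
B={}
for n,(u,v) in dict(a=(319,246),b=(375,257),c=(155,268),d=(230,246)).items():
    g=back(t,u,v,D[n][2]/2)
    for ims in([t],[s],[t,s]):
        p,f=fit(ims,n,*g); print(n,p.round(4),round(f,3))
    B[n]=p
o=ortho(t,.115,.5,.8,-.35,.35); 
h=cv2.cvtColor(o,cv2.COLOR_RGB2HSV)
m=((h[...,1]<70)).astype(np.uint8)
m=cv2.morphologyEx(m,cv2.MORPH_OPEN,np.ones((5,5)))
k,l,st,c=cv2.connectedComponentsWithStats(m,connectivity=4)
for i in range(1,k):
    if 4000<st[i,4]<20000:
        r=cv2.minAreaRect(np.argwhere(l==i)[:,::-1].astype(np.float32))
        print("pad",st[i,4],(.8-c[i][1]*.001).round(4),(.35-c[i][0]*.001).round(4),np.round(.8-r[0][1]*.001,4),np.round(.35-r[0][0]*.001,4),r[1:])
# overlay
W=[]
for n in "abcd":
    row=[]
    for im in(t,s):
        q=cv2.resize(im["pixels"],None,fx=4,fy=4,interpolation=cv2.INTER_CUBIC).copy()
        e=cv2.resize(sil(im,n,*B[n],0),None,fx=4,fy=4)>.5
        cs,_=cv2.findContours(e.astype(np.uint8),0,1); cv2.drawContours(q,cs,-1,(0,255,255),1)
        c=(proj(im,[*B[n],.06])[0]*4).astype(int); row.append(q[max(c[1]-150,0):c[1]+150,c[0]-100:c[0]+100])
    W.append(np.hstack(row))
W=np.vstack([np.hstack(W[:2]),np.hstack(W[2:])])
cv2.imwrite("pics/fit0.png",W[:,:,::-1]); cv2.imwrite("pics/ortho0.png",o[:,:,::-1])
E
```

```text
a [ 0.4394 -0.1193] 0.093
a [ 0.4375 -0.1193] 0.203
a [ 0.4375 -0.1194] 0.297
b [ 0.4075 -0.2685] 0.116
b [ 0.4052 -0.2678] 0.062
b [ 0.4054 -0.2676] 0.18
c [0.3789 0.3185] 0.172
c [0.3772 0.3186] 0.049
c [0.3772 0.3184] 0.223
d [0.4364 0.1179] 0.194
d [0.4344 0.1178] 0.349
d [0.4344 0.1179] 0.556
pad 8387 0.6474 -0.1887 0.6473 -0.1887 ((91.82766723632812, 92.21687316894531), 85.8150863647461)
pad 8423 0.6396 -0.0891 0.6396 -0.0892 ((92.4114761352539, 92.26551818847656), 85.8150863647461)
pad 8408 0.6319 0.0103 0.6318 0.0105 ((92.19367980957031, 92.26493072509766), 85.91438293457031)
pad 8406 0.6242 0.1101 0.6242 0.1101 ((92.03580474853516, 92.11249542236328), 85.60128784179688)
```

View pics/fit0.png

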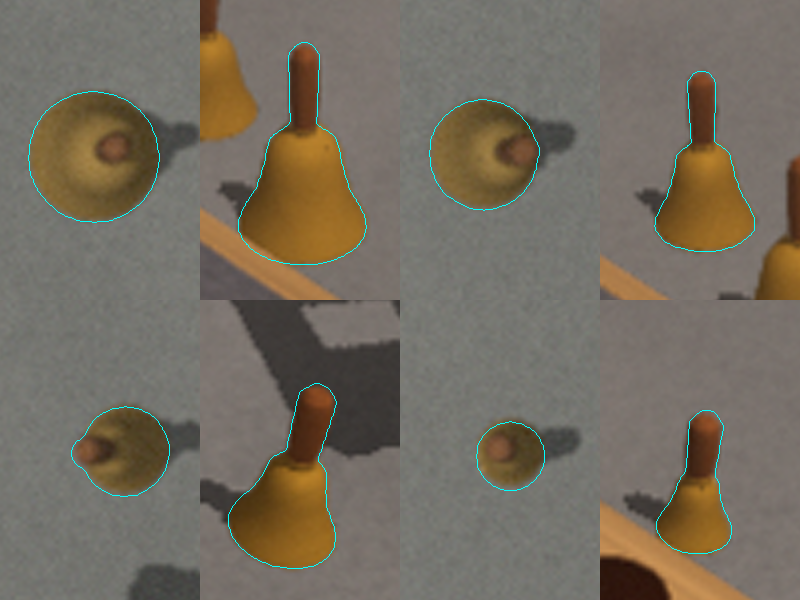

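The fits are tight: the overlaid contours follow the bells in both views. First I'll turn the tool so its y axis lies along world x, then work out the deltas.

```bash
cat > go.py <<'E'
import sys,numpy as np
from rig import env, eyes
o=env.observe(); t=np.array([float(v) for v in sys.argv[1:4]])
R=np.array(o["tool_rot"]); p=np.array(o["position"])
print("tool delta",(R.T@(t-p)).round(4),"pos",p.round(4),"yaw_y",np.degrees(np.arctan2(R[1,1],R[0,1])).round(2),"F",np.round(o["ft_force"],1),"t",o["time_s"])
E
python3 nudge.py '[[[0,0,0,7.88,0.085],[0,0,0,7.88,0.085],[0,0,0,7.88,0.085],[0,0,0,7.88,0.085],[0,0,0,7.88,0.085],[0,0,0,7.88,0.085],[0,0,0,7.88,0.085],[0,0,0,7.88,0.085],[0,0,0,7.88,0.085],[0,0,0,0,0.085]]]' 40
python3 go.py .438 -.119 .242
```

```text
time_s: 1.1
position: [0.1796, 0.5197, 0.242]
tool_rot: [[0.001, 1.0, -0.0], [1.0, -0.001, -0.001], [-0.001, -0.0, -1.0]]
ft_force: [0.0, 0.6, 0.3]
grip_width: 0.0851
gripper_force: 0.0
tool delta [-6.384e-01  2.590e-01  3.000e-04] pos [0.1796 0.5197 0.242 ] yaw_y -0.06 F [0.  0.6 0.3] t 1.1
```

```bash
python3 nudge.py '[[[-0.032,0.013,0,0,0.085],[-0.032,0.013,0,0,0.085],[-0.032,0.013,0,0,0.085],[-0.032,0.013,0,0,0.085],[-0.032,0.013,0,0,0.085],[-0.032,0.013,0,0,0.085],[-0.032,0.013,0,0,0.085],[-0.032,0.013,0,0,0.085],[-0.032,0.013,0,0,0.085],[-0.032,0.013,0,0,0.085]]]' >/dev/null
python3 nudge.py '[[[-0.032,0.013,0,0,0.085],[-0.032,0.013,0,0,0.085],[-0.032,0.013,0,0,0.085],[-0.032,0.013,0,0,0.085],[-0.032,0.013,0,0,0.085],[-0.032,0.013,0,0,0.085],[-0.032,0.013,0,0,0.085],[-0.032,0.013,0,0,0.085],[-0.031,0.012,0,0,0.085],[0,0,0,0,0.085]]]'
python3 go.py .438 -.119 .100
```

```text
time_s: 3.1
position: [0.4269, -0.0902, 0.2419]
tool_rot: [[-0.001, 1.0, -0.0], [1.0, 0.001, -0.001], [-0.001, -0.0, -1.0]]
ft_force: [0.1, 0.2, 0.8]
grip_width: 0.0849
gripper_force: 0.0
tool delta [-0.0288  0.0111  0.1419] pos [ 0.4269 -0.0902  0.2419] yaw_y 0.05 F [0.1 0.2 0.8] t 3.1
```

```bash
python3 nudge.py '[[[-0.0288,0.0111,0,0,0.085],[0,0,0.03,0,0.085],[0,0,0.03,0,0.085],[0,0,0.03,0,0.085],[0,0,0.03,0,0.085],[0,0,0.022,0,0.085],[0,0,0,0,0.085],[0,0,0,0,0.02],[0,0,0,0,0.01],[0,0,0,0,0.01]]]' 40 
python3 nudge.py '[[[0,0,0,0,0.01],[0,0,0,0,0.01],[0,0,0,0,0.01],[0,0,0,0,0.01],[0,0,0,0,0.01]]]'
python3 go.py .438 -.119 .100
```

```text
time_s: 4.1
position: [0.4374, -0.1161, 0.1014]
tool_rot: [[-0.001, 1.0, 0.002], [1.0, 0.001, -0.001], [-0.001, 0.002, -1.0]]
ft_force: [0.2, 0.9, 0.4]
grip_width: 0.0434
gripper_force: 0.0
time_s: 4.6
position: [0.4373, -0.116, 0.1009]
tool_rot: [[-0.0, 1.0, 0.001], [1.0, 0.0, -0.001], [-0.001, 0.001, -1.0]]
ft_force: [-0.2, 2.7, 6.0]
grip_width: 0.019
gripper_force: 39.2
tool delta [-0.003   0.0007  0.0009] pos [ 0.4373 -0.116   0.1009] yaw_y 0.02 F [-0.2  2.7  6. ] t 4.6
```

```bash
python3 nudge.py '[[[0,0,-0.005,0,0.01],[0,0,-0.02,0,0.01],[0,0,-0.03,0,0.01],[0,0,-0.03,0,0.01],[0,0,-0.03,0,0.01],[0,0,-0.03,0,0.01],[0,0,-0.02,0,0.01],[-0.02,0,0,0,0.01],[-0.03,0,0,0,0.01],[-0.02,0,0,0,0.01]]]'
python3 nudge.py '[[[0,0.015,0,0,0.01],[0,0.03,0,0,0.01],[0,0.03,0,0,0.01],[0,0.03,0,0,0.01],[0,0.03,0,0,0.01],[0,0.03,0,0,0.01],[0,0.03,0,0,0.01],[0,0.015,0,0,0.01],[0,0,0,0,0.01],[0,0,0,0,0.01]]]'
python3 go.py .646 -.1857 .219
```

```text
time_s: 5.6
position: [0.4365, -0.187, 0.2652]
tool_rot: [[-0.0, 1.0, -0.001], [1.0, 0.0, 0.0], [0.0, -0.001, -1.0]]
ft_force: [0.2, -0.1, -3.2]
grip_width: 0.0189
gripper_force: 39.4
time_s: 6.6
position: [0.6464, -0.1858, 0.2646]
tool_rot: [[-0.0, 1.0, -0.002], [1.0, 0.0, 0.001], [0.001, -0.002, -1.0]]
ft_force: [-0.1, -0.3, -3.1]
grip_width: 0.0188
gripper_force: 39.5
tool delta [ 0.     -0.0003  0.0456] pos [ 0.6464 -0.1858  0.2646] yaw_y 0.02 F [-0.1 -0.3 -3.1] t 6.6
```

Held and over the pad. I'll check its position with the cameras before setting it down.

```bash
python3 - <<'E'
from h import *
from rig import env, eyes
ims=[eyes.get_image(n) for n in("top","scene")]
for i in([ims[0]],[ims[1]]): print(fit(i,"a",.647,-.189,.1645))
cv2.imwrite("pics/a1.png",ims[1]["pixels"][:,:,::-1])
E
python3 nudge.py '[[[0,0,0.02,0,0.01],[0,0,0.015,0,0.01],[0,0,0.005,0,0.01],[0,0,0.003,0,0.01],[0,0,0,0,0.01],[0,0,0,0,0.01]]]'
python3 go.py .646 -.1857 .2159
```

```text
(array([ 0.68383594, -0.16020312]), np.float64(0.8899235129356384))
(array([ 0.64678072, -0.18557669]), np.float64(0.3144226670265198))
time_s: 7.3
position: [0.647, -0.186, 0.2233]
tool_rot: [[-0.0, 1.0, 0.001], [1.0, 0.0, -0.001], [-0.001, 0.001, -1.0]]
ft_force: [0.7, 0.4, -3.1]
grip_width: 0.0188
gripper_force: 39.5
tool delta [ 0.0003 -0.001   0.0074] pos [ 0.647  -0.186   0.2233] yaw_y 0.01 F [ 0.7  0.4 -3.1] t 7.3
```

View pics/a1.png

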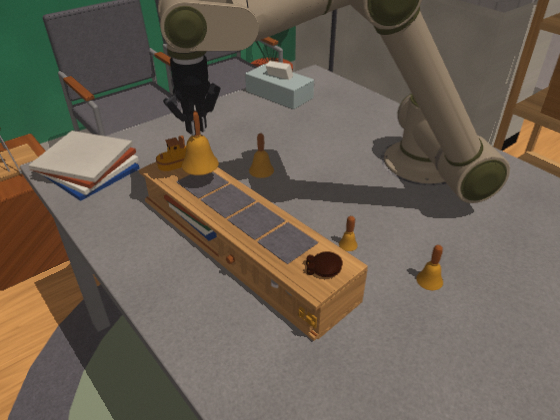

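The bell hangs upright at about (200,150), over the pad beside the tugboat. Lowering it to contact.

```bash
python3 nudge.py '[[[0,0,0.003,0,0.01],[0,0,0.003,0,0.01],[0,0,0.001,0,0.01],[0,0,0,0,0.01],[0,0,0,0,0.01]]]' | grep -E "pos|ft"
python3 nudge.py '[[[0,0,0.0015,0,0.01],[0,0,0,0,0.01],[0,0,0,0,0.01]]]'| grep -E "pos|ft"
```

```text
position: [0.6471, -0.1862, 0.216]
ft_force: [-0.9, -1.3, 2.6]
position: [0.6471, -0.1862, 0.216]
ft_force: [-1.9, -0.4, 11.0]
```

```bash
python3 nudge.py '[[[0,0,-0.001,0,0.03],[0,0,0,0,0.04],[0,0,0,0,0.06],[0,0,0,0,0.06],[0,0,0,0,0.06],[0,0,-0.01,0,0.06],[0,0,-0.02,0,0.06],[0,0,-0.025,0,0.06],[0,0,-0.025,0,0.06],[0,0,0,0,0.06]]]'
python3 go.py .406 -.2677 .230
```

```text
time_s: 9.1
position: [0.6476, -0.1862, 0.2996]
tool_rot: [[-0.0, 1.0, 0.007], [1.0, 0.0, -0.003], [-0.003, 0.007, -1.0]]
ft_force: [-0.6, 0.7, 0.5]
grip_width: 0.0601
gripper_force: 0.0
tool delta [-0.0812 -0.2421  0.0682] pos [ 0.6476 -0.1862  0.2996] yaw_y 0.02 F [-0.6  0.7  0.5] t 9.1
```

```bash
python3 nudge.py '[[[-0.009,-0.027,0,0,0.085],[-0.009,-0.027,0,0,0.085],[-0.009,-0.027,0,0,0.085],[-0.009,-0.027,0,0,0.085],[-0.009,-0.027,0,0,0.085],[-0.009,-0.027,0,0,0.085],[-0.009,-0.027,0.02,0,0.085],[-0.009,-0.027,0.02,0,0.085],[-0.009,-0.026,0.02,0,0.085],[0,0,0.02,0,0.085]]]'
python3 nudge.py '[[[0,0,0.03,0,0.085],[0,0,0,0,0.085],[0,0,0,0,0.085]]]' >/dev/null
python3 go.py .406 -.2677 .088
```

```text
time_s: 10.1
position: [0.4027, -0.2674, 0.2143]
tool_rot: [[0.002, 1.0, -0.001], [1.0, -0.002, -0.0], [-0.0, -0.001, -1.0]]
ft_force: [0.1, 0.1, 0.1]
grip_width: 0.0849
gripper_force: 0.0
tool delta [-0.0007  0.0009  0.0974] pos [ 0.4051 -0.267   0.1854] yaw_y 0.02 F [-0.1  0.3 -0.2] t 10.4
```

Run:
```python
from h import *
from rig import env, eyes
ims=[eyes.get_image(n) for n in("top","scene")]
import pickle;pickle.dump(ims,open("im1.pkl","wb"))
for i in([ims[0]],[ims[1]]): print(fit(i,"a",.647,-.187,.115))
W=[]
for im in ims:
    q=cv2.resize(im["pixels"],None,fx=4,fy=4,interpolation=cv2.INTER_CUBIC).copy()
    for n,p in(("a",(.647,-.189,.115)),):
        cs,_=cv2.findContours((cv2.resize(sil(im,n,*p),None,fx=4,fy=4)>.5).astype(np.uint8),0,1); cv2.drawContours(q,cs,-1,(0,255,255),1)
    c=(proj(im,[.647,-.189,.18])[0]*4).astype(int); W.append(q[c[1]-250:c[1]+250,c[0]-200:c[0]+200])
cv2.imwrite("pics/a2.png",np.hstack(W)[:,:,::-1])
```

```text
(array([ 0.64810548, -0.19092982]), np.float64(0.10160978883504868))
(array([ 0.64635975, -0.18987417]), np.float64(0.40995174646377563))
```

View pics/a2.png

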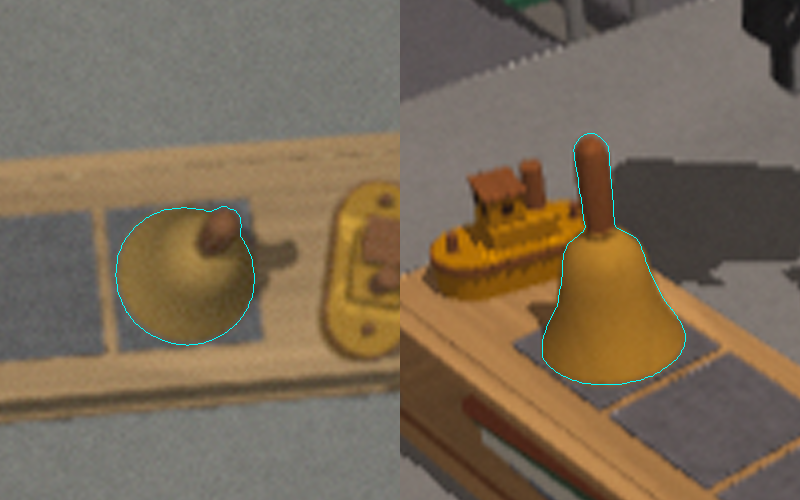

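Bell a stands upright and within about 2 mm of its pad's centre. Now b.

```bash
python3 nudge.py '[[[0,0,0.02,0,0.085],[0,0,0.03,0,0.085],[0,0,0.03,0,0.085],[0,0,0.0175,0,0.085],[0,0,0,0,0.06],[0,0,0,0,0.01],[0,0,0,0,0.01],[0,0,0,0,0.01],[0,0,0,0,0.01],[0,0,0,0,0.01]]]' 40 
python3 nudge.py '[[[0,0,0,0,0.01],[0,0,0,0,0.01]]]'
python3 go.py .406 -.2677 .088
```

```text
time_s: 11.5
position: [0.4054, -0.2673, 0.0884]
tool_rot: [[-0.0, 1.0, 0.001], [1.0, 0.0, -0.001], [-0.001, 0.001, -1.0]]
ft_force: [-0.3, 0.5, 6.0]
grip_width: 0.019
gripper_force: 38.9
time_s: 11.7
position: [0.4054, -0.2673, 0.0884]
tool_rot: [[-0.0, 1.0, 0.002], [1.0, 0.0, -0.002], [-0.002, 0.002, -1.0]]
ft_force: [0.2, 1.6, 6.6]
grip_width: 0.0188
gripper_force: 38.9
tool delta [-0.0004  0.0006  0.0004] pos [ 0.4054 -0.2673  0.0884] yaw_y 0.02 F [0.2 1.6 6.6] t 11.7
```

```bash
python3 nudge.py '[[[0,0,-0.005,0,0.01],[0,0,-0.02,0,0.01],[0,0,-0.03,0,0.01],[0,0,-0.03,0,0.01],[0,0,-0.03,0,0.01],[0.01,0,-0.03,0,0.01],[0.03,0,-0.02,0,0.01],[0.03,0,0,0,0.01],[0.03,0,0,0,0.01],[0.03,0,0,0,0.01]]]' >/dev/null
python3 nudge.py '[[[0.03,0,0,0,0.01],[0.018,0.012,0,0,0.01],[0,0.03,0,0,0.01],[0,0.03,0,0,0.01],[0,0.03,0,0,0.01],[0,0.03,0,0,0.01],[0,0.03,0,0,0.01],[0,0.03,0,0,0.01],[0,0.03,0,0,0.01],[0,0.011,0,0,0.01]]]' >/dev/null
python3 nudge.py '[[[0,0,0,0,0.01],[0,0,0,0,0.01]]]' | tail -3
python3 go.py .639 -.089 .2034
```

```text
ft_force: [-0.1, 0.1, -1.6]
grip_width: 0.0188
gripper_force: 39.6
tool delta [-0.0002  0.0018  0.0487] pos [ 0.6373 -0.0888  0.2521] yaw_y 0.02 F [-0.1  0.1 -1.6] t 13.9
```

```bash
python3 nudge.py '[[[0,0.0015,0.02,0,0.01],[0,0,0.02,0,0.01],[0,0,0.004,0,0.01],[0,0,0.002,0,0.01],[0,0,0.0015,0,0.01],[0,0,0.001,0,0.01],[0,0,0,0,0.01],[0,0,0,0,0.01]]]'
python3 go.py .639 -.089 .2034
```

```text
time_s: 14.7
position: [0.6395, -0.0889, 0.2042]
tool_rot: [[-0.0, 1.0, 0.001], [1.0, 0.0, -0.0], [-0.0, 0.001, -1.0]]
ft_force: [-0.5, 0.3, -2.6]
grip_width: 0.0191
gripper_force: 39.6
tool delta [-0.0001 -0.0005  0.0008] pos [ 0.6395 -0.0889  0.2042] yaw_y 0.02 F [-0.5  0.3 -2.6] t 14.7
```

```bash
python3 nudge.py '[[[0,0,0.001,0,0.01],[0,0,0.001,0,0.01],[0,0,0,0,0.01],[0,0,0,0,0.01]]]'| grep -E "pos|ft"
```

```text
position: [0.6396, -0.0887, 0.2035]
ft_force: [-3.2, 1.8, 6.1]
```

```bash
python3 nudge.py '[[[0,0,-0.001,0,0.03],[0,0,0,0,0.04],[0,0,0,0,0.06],[0,0,0,0,0.06],[0,0,0,0,0.06],[0,0,-0.01,0,0.06],[0,0,-0.02,0,0.06],[0,0,-0.025,0,0.06],[0,0,-0.025,0,0.06],[0,0,0,0,0.06]]]'
python3 go.py .378 .3185 .2
```

```text
time_s: 16.1
position: [0.6403, -0.0891, 0.2874]
tool_rot: [[-0.0, 1.0, 0.007], [1.0, 0.0, -0.002], [-0.002, 0.007, -1.0]]
ft_force: [-0.7, -1.1, 0.3]
grip_width: 0.0599
gripper_force: 0.0
tool delta [ 0.4079 -0.2628  0.0845] pos [ 0.6403 -0.0891  0.2874] yaw_y 0.02 F [-0.7 -1.1  0.3] t 16.1
```

```bash
python3 nudge.py '[[[0.029,-0.0187,0,0,0.085],[0.029,-0.0187,0,0,0.085],[0.029,-0.0187,0,0,0.085],[0.029,-0.0187,0,0,0.085],[0.029,-0.0187,0,0,0.085],[0.029,-0.0187,0,0,0.085],[0.029,-0.0187,0,0,0.085],[0.029,-0.0187,0,0,0.085],[0.029,-0.0187,0,0,0.085],[0.029,-0.0187,0.02,0,0.085]]]' >/dev/null
python3 nudge.py '[[[0.029,-0.0187,0.02,0,0.085],[0.029,-0.0187,0.02,0,0.085],[0.029,-0.0187,0.02,0,0.085],[0.029,-0.0187,0.005,0,0.085],[0,0,0,0,0.085],[0,0,0,0,0.085],[0,0,0,0,0.085]]]' >/dev/null
python3 go.py .378 .3185 .076
```

```text
tool delta [ 1.900e-03 -1.000e-04  1.221e-01] pos [0.378  0.3166 0.1981] yaw_y -0.03 F [0.6 0.6 0.4] t 17.8
```

```bash
python3 nudge.py '[[[0.0019,0,0.02,0,0.085],[0,0,0.03,0,0.085],[0,0,0.03,0,0.085],[0,0,0.03,0,0.085],[0,0,0.012,0,0.085],[0,0,0,0,0.06],[0,0,0,0,0.01],[0,0,0,0,0.01],[0,0,0,0,0.01],[0,0,0,0,0.01]]]' 40 >/dev/null
python3 nudge.py '[[[0,0,0,0,0.01],[0,0,0,0,0.01],[0,0,0,0,0.01]]]'
python3 go.py .378 .3185 .076
python3 - <<'E'
from h import *
from rig import env, eyes
ims=[eyes.get_image(n) for n in("top","scene")]
for i in([ims[0]],[ims[1]]): print("b",fit(i,"b",.639,-.089,.115))
cv2.imwrite("pics/b1.png",ims[1]["pixels"][:,:,::-1])
E
```

```text
time_s: 19.1
position: [0.3779, 0.3191, 0.0767]
tool_rot: [[-0.0, 1.0, 0.002], [1.0, 0.0, 0.0], [0.0, 0.002, -1.0]]
ft_force: [-0.7, -1.6, 5.7]
grip_width: 0.0191
gripper_force: 39.1
tool delta [-0.0006  0.0001  0.0007] pos [0.3779 0.3191 0.0767] yaw_y 0.02 F [-0.7 -1.6  5.7] t 19.1
b (array([ 0.64093816, -0.08951326]), np.float64(0.10943052172660828))
b (array([ 0.63891768, -0.08971906]), np.float64(0.39281561970710754))
```

View pics/b1.png

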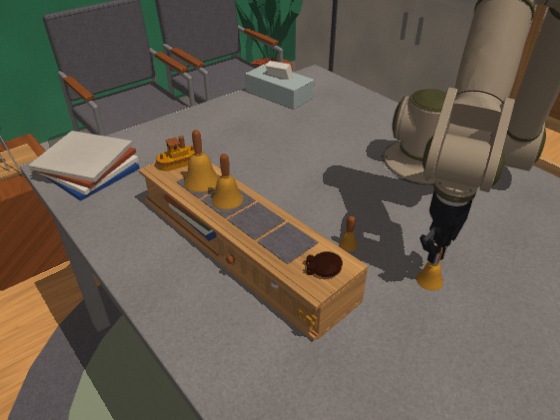

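Bells a (200,160) and b (228,185) stand upright on their pads, and c is gripped at (433,270). Carrying c over.

```bash
python3 nudge.py '[[[0,0,-0.005,0,0.01],[0,0,-0.02,0,0.01],[0,0,-0.03,0,0.01],[0,0,-0.03,0,0.01],[0,0,-0.03,0,0.01],[0,0,-0.03,0,0.01],[-0.02,0,-0.02,0,0.01],[-0.03,0,0,0,0.01],[-0.03,0,0,0,0.01],[-0.03,0,0,0,0.01]]]' >/dev/null
python3 nudge.py '[[[-0.03,0,0,0,0.01],[-0.03,0,0,0,0.01],[-0.03,0,0,0,0.01],[-0.03,0,0,0,0.01],[-0.03,0,0,0,0.01],[-0.03,0,0,0,0.01],[-0.019,0.012,0,0,0.01],[0,0.03,0,0,0.01],[0,0.03,0,0,0.01],[0,0.03,0,0,0.01]]]' >/dev/null
python3 nudge.py '[[[0,0.03,0,0,0.01],[0,0.03,0,0,0.01],[0,0.03,0,0,0.01],[0,0.03,0,0,0.01],[0,0.03,0,0,0.01],[0,0,0,0,0.01],[0,0,0,0,0.01]]]' | tail -3
python3 go.py .6312 .0106 .1917
```

```text
ft_force: [-0.2, -0.4, -1.6]
grip_width: 0.0189
gripper_force: 39.5
tool delta [0.0005 0.0019 0.0486] pos [0.6293 0.0101 0.2403] yaw_y 0.03 F [-0.2 -0.4 -1.6] t 21.9
```

```bash
python3 nudge.py '[[[0,0.001,0.02,0,0.01],[0,0,0.02,0,0.01],[0,0,0.004,0,0.01],[0,0,0.002,0,0.01],[0,0,0.0015,0,0.01],[0,0,0.001,0,0.01],[0,0,0.0005,0,0.01],[0,0,0,0,0.01],[0,0,0,0,0.01]]]'| grep -E "pos|ft"
python3 nudge.py '[[[0,0,0.001,0,0.01],[0,0,0,0,0.01],[0,0,0,0,0.01]]]'| grep -E "pos|ft"
```

```text
position: [0.6306, 0.01, 0.192]
ft_force: [0.1, -0.3, -0.9]
position: [0.6307, 0.0099, 0.1917]
ft_force: [-1.8, -0.5, 6.4]
```

Contact made. Release, lift, and head for d.

```bash
python3 nudge.py '[[[0,0,-0.0005,0,0.03],[0,0,0,0,0.04],[0,0,0,0,0.06],[0,0,0,0,0.06],[0,0,0,0,0.06],[0,0,-0.01,0,0.06],[0,0,-0.02,0,0.06],[0,0,-0.025,0,0.06],[0,0,-0.025,0,0.06],[0,0,0,0,0.06]]]'
python3 go.py .4352 .1178 .2
```

```text
time_s: 24.1
position: [0.6315, 0.0099, 0.2759]
tool_rot: [[-0.0, 1.0, 0.008], [1.0, 0.0, -0.001], [-0.001, 0.008, -1.0]]
ft_force: [-0.4, 0.1, 0.4]
grip_width: 0.0598
gripper_force: 0.0
tool delta [ 0.108  -0.1969  0.0742] pos [0.6315 0.0099 0.2759] yaw_y 0.02 F [-0.4  0.1  0.4] t 24.1
```

```bash
python3 nudge.py '[[[0.015,-0.028,0,0,0.085],[0.015,-0.028,0,0,0.085],[0.015,-0.028,0,0,0.085],[0.015,-0.028,0,0,0.085],[0.016,-0.028,0,0,0.085],[0.016,-0.028,0.02,0,0.085],[0.016,-0.028,0.02,0,0.085],[0,0,0.03,0,0.085],[0,0,0.03,0,0.085],[0,0,0,0,0.085]]]' >/dev/null
python3 nudge.py '[[[0,0,0,0,0.085],[0,0,0,0,0.085]]]' >/dev/null
python3 go.py .4352 .1178 .062
```

```text
tool delta [-1.000e-04 -5.000e-04  1.107e-01] pos [0.4354 0.1179 0.1727] yaw_y 0.0 F [ 0.8 -0.3  0.5] t 25.3
```

```bash
python3 nudge.py '[[[0,0,0.02,0,0.085],[0,0,0.03,0,0.085],[0,0,0.03,0,0.085],[0,0,0.02,0,0.085],[0,0,0.0107,0,0.085],[0,0,0,0,0.06],[0,0,0,0,0.01],[0,0,0,0,0.01],[0,0,0,0,0.01],[0,0,0,0,0.01]]]' 40 >/dev/null
python3 nudge.py '[[[0,0,0,0,0.01],[0,0,0,0,0.01],[0,0,0,0,0.01]]]'
python3 go.py .4352 .1178 .062
```

```text
time_s: 26.6
position: [0.4352, 0.118, 0.0612]
tool_rot: [[-0.0, 1.0, 0.002], [1.0, 0.0, 0.0], [0.0, 0.002, -1.0]]
ft_force: [0.9, 1.0, 6.3]
grip_width: 0.0187
gripper_force: 39.2
tool delta [-0.0002 -0.     -0.0008] pos [0.4352 0.118  0.0612] yaw_y 0.01 F [0.9 1.  6.3] t 26.6
```

```bash
python3 nudge.py '[[[0,0,-0.005,0,0.01],[0,0,-0.02,0,0.01],[0,0,-0.03,0,0.01],[0,0,-0.03,0,0.01],[0,0,-0.03,0,0.01],[0,0,-0.03,0,0.01],[-0.008,0,-0.02,0,0.01],[0,0.02,0,0,0.01],[0,0.03,0,0,0.01],[0,0.03,0,0,0.01]]]' >/dev/null
python3 nudge.py '[[[0,0.03,0,0,0.01],[0,0.03,0,0,0.01],[0,0.03,0,0,0.01],[0,0.018,0,0,0.01],[0,0,0,0,0.01],[0,0,0,0,0.01]]]' | tail -3
python3 go.py .6236 .1101 .1763
```

```text
ft_force: [-0.2, 0.4, -1.5]
grip_width: 0.0185
gripper_force: 39.3
tool delta [0.0001 0.0019 0.0488] pos [0.6218 0.11   0.2251] yaw_y 0.02 F [-0.2  0.4 -1.5] t 28.2
```

```bash
python3 nudge.py '[[[0,0.001,0.02,0,0.01],[0,0,0.02,0,0.01],[0,0,0.004,0,0.01],[0,0,0.002,0,0.01],[0,0,0.0015,0,0.01],[0,0,0.001,0,0.01],[0,0,0.0005,0,0.01],[0,0,0,0,0.01],[0,0,0,0,0.01]]]'| grep -E "pos|ft"
python3 nudge.py '[[[0,0,0.001,0,0.01],[0,0,0,0,0.01],[0,0,0,0,0.01]]]'| grep -E "pos|ft"
```

```text
position: [0.6236, 0.11, 0.1768]
ft_force: [0.2, -0.3, -0.7]
position: [0.6239, 0.11, 0.1763]
ft_force: [0.1, 1.0, 4.8]
```

```bash
python3 nudge.py '[[[0,0,-0.0003,0,0.03],[0,0,0,0,0.04],[0,0,0,0,0.06],[0,0,0,0,0.06],[0,0,0,0,0.06],[0,0,-0.01,0,0.06],[0,0,-0.02,0,0.06],[0,0,-0.03,0,0.06],[0,0,-0.03,0,0.06],[0,0,0,0,0.06]]]' | tail -3
python3 nudge.py '[[[0.01,-0.03,0,0,0.06],[0.01,-0.03,0,0,0.06],[0.01,-0.03,0,0,0.06],[0.01,-0.03,0,0,0.06],[0.02,-0.03,0,0,0.06],[0.03,-0.03,0,0,0.06],[0.03,-0.02,0,0,0.06],[0.03,0,0,0,0.06],[0.03,0,0,0,0.06],[0,0,0,0,0.06]]]' | head -2
python3 - <<'E'
from h import *
from rig import env, eyes
ims=[eyes.get_image(n) for n in("top","scene")]
P=dict(a=(.6473,-.1887),b=(.6396,-.0891),c=(.6318,.0104),d=(.6242,.1101))
W=[]
for im in ims:
    q=im["pixels"].copy()
    for n,p in P.items():
        f=fit([im],n,*p,.115); print(n,(f[0]-p).round(4),round(f[1],2))
    q=cv2.resize(q,None,fx=2,fy=2)
    c=(proj(im,[.635,-.04,.17])[0]*2).astype(int); W.append(q[max(0,c[1]-250):c[1]+250,c[0]-300:c[0]+300][:300 if len(W)==0 else 500])
cv2.imwrite("pics/end.png",cv2.resize(np.vstack(W),None,fx=.75,fy=.75)[:,:,::-1])
E
```

```text
ft_force: [0.5, 0.6, 0.8]
grip_width: 0.0601
gripper_force: 0.0
time_s: 31.4
position: [0.4229, 0.2924, 0.2659]
a [ 0.0002 -0.0017] 0.11
b [0.0008 0.0007] 0.11
c [ 0.     -0.0018] 0.12
d [0.0012 0.0002] 0.17
a [-0.0008 -0.0009] 0.49
b [-0.001  -0.0005] 0.4
c [-0.0005  0.    ] 0.27
d [0.0007 0.0007] 0.29
```

View pics/end.png

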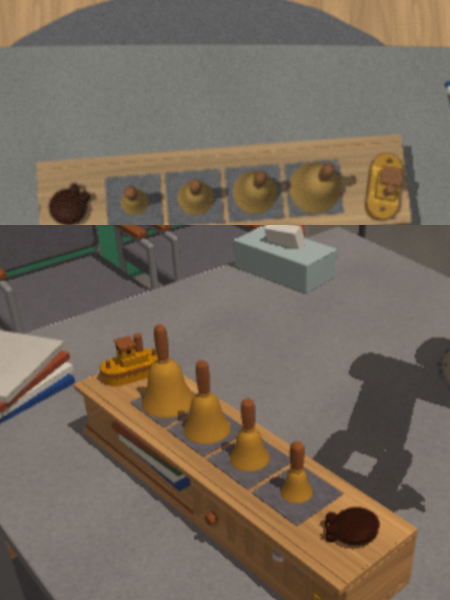

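All four bells stand upright, in size order, within 2 mm of their pads' centres. The tugboat and castanets look untouched and the arm is clear, so I'm handing in.

```bash
python3 -c "
from rig import env, eyes
print(env.close_job())"
```

```text
the job is handed in; nothing more can be done
None
```

The job is handed in: all four bells stand upright on their pads in size order from the tugboat to the castanets, each within about 2 mm of centre by the camera fits, and the tugboat and castanets look unmoved in the final pictures (the judge returned no verdict).

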